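# Unhitch the trailer tongue and hold it up

## Task

The bike trailer's tongue is latched onto its ball on the shelf, with the key cup standing on it. Lift the key cup off and stand it upright, without dropping it, wholly on the round cork mat and let go of it; then pull the spring latch sideways until it releases, lift the coupler end of the tongue off the ball to at least 6 cm above where it rested, and finish while still holding it raised and still. Do not tip the cup over and leave the other loose things where they are.

Things in the scene. Friction and masses are not known exactly. Their poses are not given: they have to be found in the camera images.
- dock: fixed dark steel base plate, 320 x 130 x 12 mm, of the hitch. Origin: centre of its underside, on the shelf. Its x axis runs along the tongue from the ball end (ball 40 mm wide at x = -100 mm) to the hinge end (x = +120 mm); its y axis is the pull direction of the latch; z up
- hinge (a point): centre of the tongue's hinge pin, 60 mm above the shelf; the pin lies along the dock's y axis. Fixed to the dock
- tongue (a joint): hinge angle of the grey tongue stub, 0 = down with the coupler on the ball, positive = coupler end raised (rad, limit 0.9). Swings freely and falls back if let go; mass 0.6 kg. At 0.28 the coupler is 6 cm up. The latch's bolt under the ball blocks it (it rises less than 0.02) unless the latch is pulled
- coupler (a point): top centre of the coupler, the 75 x 66 mm hood over the ball; 89 mm above the shelf when down, 222 mm from the hinge; moves with the tongue. The tongue's flat tread plate, where the cup stands, is 100 x 100 mm, 86 mm above the shelf, centred at x = +20 mm of the dock
- latch (a joint): how far the latch is pulled, along the dock's +y, 0 = home, 0.018 m = end stop. The bolt is clear of the ball from 0.010 on. Spring: 6 N at home, 15 N at the stop; it springs back if let go
- latch_tab (a point): grip point of the latch: mid width and thickness of an upright steel tab beside the coupler on the dock's +y side, 12 mm thick along y, 24 mm wide along x, its top 14 mm above this point. The point is 111 mm above the shelf with the tongue down; the coupler roof (89 mm high) ends 27 mm to the -y side of the tab. Axes are the tongue's: pull along +y. It rises and tilts with the tongue
- cup: white porcelain key cup, 68 mm across, 75 mm tall, wall 4 mm, foot 60 mm across, about 0.2 kg, origin at the centre of its underside, z up. Its D-shaped handle points along its own +y: a flat band 10 mm wide (along its x) whose top bar spans y = 34 to 75 mm at z = 54 to 66 mm; the outer upright bar lies at y = 65 to 75 mm
- mat: round cork mat, 120 mm across, 6 mm thick, fixed to the shelf, origin at the centre of its underside; lies at one of three places
- puck: flat round stainless charging puck, 96 mm across, 14 mm high, loose; bystander, origin under its centre
- bell: red enamel bike bell, 58 mm across, 42 mm high, loose; bystander, origin under its centre
- punch: mustard plastic tag punch, 130 x 40 x 60 mm, loose; bystander, origin under its centre
- tin: small tin, 60 mm across, 60 mm high, loose; bystander, origin under its centre
- wrench: steel wrench 160 mm long lying flat, loose; bystander
- padlock: brass padlock 44 x 34 x 22 mm lying flat, loose; bystander, origin under its body
Not all that is in view belongs to the job. What is shaped like the cup but blue is not meant.

How it is judged:
On the way, in this order (a step that is already met when the one before it is completed fails the run):
1. the key cup stands upright and released on the cork mat (horizontal distance between cup and mat below 0.032 m and z of cup in the frame of mat below 0.012 m and angle between cup's own z axis and vertical below 0.12 rad and linear speed of cup below 0.03 m/s and contact force between the fingers and cup below 0.1 N and contact force between cup and mat above 0.5 N), for 0.2 s.
2. the latch is pulled sideways clear of the ball while the tongue is still down (value of joint latch above 0.0095 m and value of joint tongue below 0.06 rad), for 0.1 s.
At the end, for the whole second after the job is handed in: The tongue is held by the gripper (contact force above 0.5 N) at a hinge angle above 0.25 rad (coupler about 55 mm up), not moving faster than 0.08 rad/s; the cup stands upright (within 0.12 rad) and untouched on the cork mat, its centre within 32 mm of the mat's centre (value of joint tongue above 0.25 rad and velocity of joint tongue between -0.08 and 0.08 rad/s and contact force between the fingers and tongue above 0.5 N and horizontal distance between cup and mat below 0.032 m and z of cup in the frame of mat below 0.012 m and angle between cup's own z axis and vertical below 0.12 rad and linear speed of cup below 0.03 m/s and contact force between the fingers and cup below 0.1 N); the arm keeps its last pose, push and grip.
It fails at once if the cup is tipped over (angle between cup's own z axis and vertical above 0.8 rad).
It fails at once if the cup is dropped (linear speed of cup above 0.6 m/s and contact force between the fingers and cup below 0.05 N).
It fails at once if another loose thing is moved more than 3 cm (distance of any of puck, bell, punch, tin, wrench, padlock from where it was at the start of the episode above 0.03 m).
It also fails if it takes over 53 s, if anything falls off the work surface, if the arm or the gripper's body presses on something with over 40 N, if the wrist force passes 120 N, or if a joint passes its speed limit or range.

## Robot

A 6-joint arm with a two-finger parallel gripper is mounted at the origin on the work surface. World frame = base frame: x ahead of the robot, y to its left, z up, the work surface at z = 0. Lengths are in m, angles in rad, forces in N, time in s.
With the tool pointing down it reaches from about 0.375 to 0.9 m from the base axis. Payload 3.1 kg.
Tool frame: the origin (TCP) lies on the centre line of the jaws, within the pads' length; the fingertips stand robot.tip_reach ahead of it and the grasp point (between the pads) lies 8 mm behind it (robot.tip_reach is the distance from the TCP to the fingertips, in m); z points along the fingers, y is the line along which they close (so a half turn about z gives the same grasp; the last joint's range is limited). The gripper opens to 87 mm and grips with 3 to 60 N. Pads are 19 mm wide; open, the fingers measure 117 mm over their backs; the gripper's body (75 mm by 190 mm) begins 51 mm behind the grasp point.
Start: joints at [0.996, 0.527, 1.433, -0, 1.181, -0.178], TCP at [0.242, 0.576, 0.234] pointing down, gripper open.
Joint ranges: [-3.08, 3.08], [-0.75, 2.2], [0.22, 2.44], [-1.43, 4.57], [0, 2.65], [-2.85, 2.85]. Speed limits (rad/s): [2.79, 2.79, 3.14, 3.14, 3.14, 3.14].

## Interface

Orientations are given as a unit quaternion [x, y, z, w].
In Python, from rig import robot gives the robot as it stands.
- The arm moves only by the tool jog_arm, never from a script. Its argument "motion" is one flat list of numbers, 7 for each row, row after row: the shift along the tool's x, y, z scaled (see below), then the turn, a rotation vector about the tool's x, y, z scaled (see below), then the gripper's target within -1 to 1 (shut at 1, half-way at 0, fully open at -1). In form: [x, y, z, rx, ry, rz, hand, x, y, z, rx, ry, rz, hand, ...]. A call has 1 to 12 rows; each row shifts and turns the commanded pose from where the row before left it, along the tool's axes as they then stand; what a row does not reach is not made up. The controller multiplies each number of a shift by 4 cm and each number of a turn by 4 degrees. A row lasts 1/8 s, in which the tool goes at most 62.5 mm and 10.7 degrees, less where a joint would pass 70% of its speed; a pose out of reach is approached as far as the arm can. A call with a number of a shift or a turn outside -1 to 1 is refused whole. A call with a gripper value outside its range is refused whole. The fingers move at their own pace and stop on an object; "grip_force" is the grip in N (left out, the last holds). Time passes only in rows, so rows that do not move let the fingers close. It gives the time, the measured TCP pose, the force, the opening and the grip force at its end, in the units of the state.
- robot.get_obs(): the state, without advancing time (a new reading comes with each control period).
- robot.camera(name): name is "side" or "top"; returns the picture (420x560x3 uint8, blue, green, red); there is no depth.
- robot.calibration(name): a dict with "fx", "fy", "cx", "cy" (pixels), "R" (3x3) and "t" (3): a world point X has camera coordinates R X + t. Camera axes: x right, y down, z forward; pixel columns grow to the right and rows downward; lengths in m; the calibration is good to about 2 mm. A picture is of the moment at which its call begins. calibration takes no time and is no camera call.
- robot.hand_in(): hands the job in; it is judged then, once.
The state is a dict: "time": time; "q": joint angles; "joint_velocities": joint speeds; "joint_torque": joint torques, N m; "position": TCP position; "tool_rot": TCP orientation; "ft_force": force on the tool from outside, world axes, zero at the start; "moment": the same for the moment, N m; "grip_width": finger opening in m; "grip_force": force on a finger pad.
Only numpy, scipy, OpenCV 4.12 (cv2) and the standard library are available. Lean on these libraries where they do the work, as an engineer would, in place of code of your own. Each camera call takes 0.05 s, during which the arm holds its last target. There are 200 camera calls.

## Working session

There is one attempt and no reset: what is moved stays moved. The work goes in short steps, Python scripts to look and compute and a tool call to move; the robot and the scene stay as the last step left them, time stands still between calls to the robot, and variables do not carry over. Pictures are saved under pics/ and viewed, at most 10 in all, crops included, and the job is handed in when it is done.

Besides the shell and the picture viewer there is one more tool, called by a JSON object that holds its "api" and its "payload", one argument or row to a line. jog_arm: Moves the arm, as the interface text tells. Shifts and turns lie within -1 to 1; 1 stands for 4 cm of shift or 4 degrees of turn. Its arguments: {"type":"object","properties":{"motion":{"type":"array","items":{"type":"number"}},"grip_force":{"type":"number"}},"required":["motion"]}

```bash
ls; mkdir -p pics
python3 - <<'E'
from rig import robot
import cv2
o=robot.get_obs();print(o, robot.tip_reach)
for n in("side","top"):
    cv2.imwrite(f"pics/{n}0.png",robot.camera(n)); c=robot.calibration(n);print(n,c)
E
```

```text
pics
{'time': 0.0, 'q': array([ 9.95474046e-01,  5.28506297e-01,  1.43391952e+00, -3.53162516e-05,
        1.18134792e+00, -1.78487139e-01]), 'joint_velocities': array([ 2.49373762e-06, -8.07461233e-04, -3.38908426e-04, -3.87715238e-04,
        1.57529351e-03,  6.28106140e-04]), 'joint_torque': array([-2.39667343e-04, -4.40041029e+01, -1.76591760e+01,  6.32470055e-02,
        5.82703308e-02, -1.74577690e-04]), 'position': array([0.24114581, 0.5758368 , 0.23254145]), 'tool_rot': array([ 1.97111489e-01,  9.80380473e-01, -1.02000435e-03, -3.86185150e-04]), 'ft_force': array([ 0.51914674,  0.13045314, -0.6444486 ]), 'moment': array([0.03850804, 0.04878849, 0.03878765]), 'grip_force': 0.0, 'grip_width': 0.08709020086367626} 0.011
side {'fx': 473.0841091635292, 'fy': 473.0841091635292, 'cx': 286.0164893889004, 'cy': 203.41554257503608, 'R': array([[ 0.69070547, -0.72313578, -0.00077284],
       [-0.53631113, -0.51154182, -0.67133847],
       [ 0.48507352,  0.46411164, -0.7411505 ]]), 't': array([-0.34267384,  0.34995027,  0.99015807])}
top {'fx': 519.3012337032028, 'fy': 519.3012337032028, 'cx': 275.45287547218595, 'cy': 212.02157664429402, 'R': array([[ 0.01403283, -0.99983403,  0.01161854],
       [-0.99856449, -0.01461382, -0.05153059],
       [ 0.05169183, -0.01087874, -0.99860383]]), 't': array([-1.19338227e-03,  5.22616768e-01,  1.49986123e+00])}
```

View pics/top0.png

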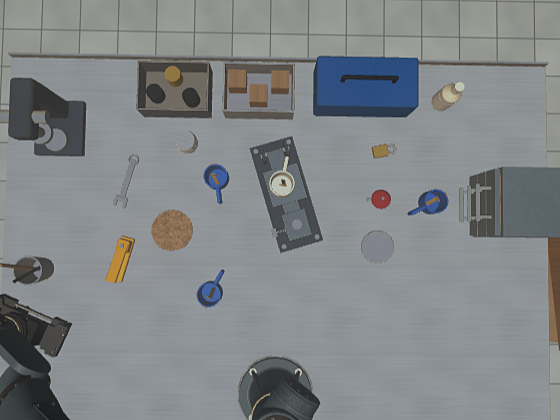

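View pics/side0.png

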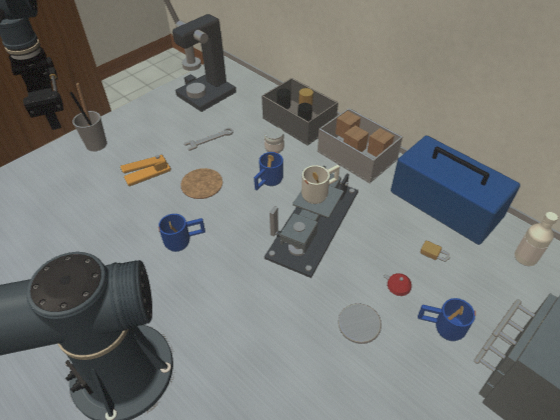

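Top view: the white cup is at (282,184), its handle toward (287,160), and the tongue's ball end is near (297,225) with the tab at about (278,232). The mat is at (172,230). Possible mix-ups with the key cup are the blue cups at (216,177), (210,293) and (433,202), and the pale tin at (188,142). The white one standing on the tongue fits the description.

```bash
cat > h.py <<'E'
import numpy as np, cv2
from rig import robot
def cast(n,uv,z):
    c=robot.calibration(n);R=np.array(c["R"]);t=np.array(c["t"])
    d=R.T@np.array([(uv[0]-c["cx"])/c["fx"],(uv[1]-c["cy"])/c["fy"],1]);o=-R.T@t
    return o+d*(z-o[2])/d[2]
def proj(n,X):
    c=robot.calibration(n);p=np.array(c["R"])@X+np.array(c["t"])
    return np.array([c["fx"]*p[0]/p[2]+c["cx"],c["fy"]*p[1]/p[2]+c["cy"]])
E
python3 - <<'E'
from h import *
t=cv2.imread("pics/top0.png");s=cv2.imread("pics/side0.png")
hsv=cv2.cvtColor(t,cv2.COLOR_BGR2HSV)
# mat
m=cv2.inRange(hsv,(5,60,60),(20,255,255)); m[:200]=0;m[260:]=0;m[:,:145]=0;m[:,200:]=0
c=max(cv2.findContours(m,0,2)[0],key=cv2.contourArea);print("mat",cv2.minEnclosingCircle(c),cast("top",cv2.minEnclosingCircle(c)[0],.006))
# dock
g=cv2.cvtColor(t,cv2.COLOR_BGR2GRAY);m=cv2.inRange(g,0,125);m[:130]=0;m[258:]=0;m[:,:240]=0;m[:,330:]=0
m=cv2.morphologyEx(m,cv2.MORPH_CLOSE,np.ones((9,9)))
c=max(cv2.findContours(m,0,2)[0],key=cv2.contourArea);r=cv2.minAreaRect(c);b=cv2.boxPoints(r);P=[cast("top",p,.012) for p in b]
print("dock",r);[print(p,q) for p,q in zip(b,P)]
print([np.linalg.norm(P[i]-P[i-1]) for i in range(4)],np.mean(P,0))
# cup: bright
m=cv2.inRange(hsv,(8,15,170),(40,110,255));m[:145]=0;m[205:]=0;m[:,:262]=0;m[:,305:]=0
c=max(cv2.findContours(m,0,2)[0],key=cv2.contourArea);print("cup",cv2.boundingRect(c),cv2.contourArea(c))
k=cv2.morphologyEx(cv2.drawContours(m*0,[c],-1,255,-1),cv2.MORPH_OPEN,cv2.getStructuringElement(2,(15,15)))
c2=max(cv2.findContours(k,0,2)[0],key=cv2.contourArea);cc=cv2.minEnclosingCircle(c2);print(cc,cast("top",cc[0],.161))
A=cv2.resize(t[130:260,235:335],None,fx=5.5,fy=4.6*1,interpolation=2)
A=cv2.resize(t[130:260,235:335],(400,520),interpolation=2)
B=cv2.resize(s[155:285,255:370],(400,452),interpolation=2)
o=np.zeros((520,800,3),np.uint8);o[:,:400]=A;o[:452,400:]=B;cv2.imwrite("pics/crop1.png",o)
E
```

```text
mat ((171.65625, 230.09375), 20.47421646118164) [0.465763   0.30819649 0.006     ]
dock ((284.8020324707031, 194.20681762695312), (110.5103759765625, 47.158668518066406), 73.49563598632812)
[246.49686 147.92685] [0.70968842 0.09387263 0.012     ]
[291.7125  134.52963] [ 0.75152292 -0.03833002  0.012     ]
[323.1072  240.48679] [ 0.44169707 -0.13364351  0.012     ]
[277.89157 253.884  ] [ 0.40099528 -0.00251197  0.012     ]
[np.float64(0.3233905435464284), np.float64(0.13866386251970111), np.float64(0.3241553897004313), np.float64(0.13730300201179813)] [ 0.57597592 -0.02015322  0.012     ]
cup (280, 168, 7, 5) 3.5Traceback (most recent call last):
  File "<stdin>", line 17, in <module>
ValueError: max() iterable argument is empty
```

Run:
```python
from h import *
t=cv2.imread("pics/top0.png");s=cv2.imread("pics/side0.png")
A=cv2.resize(t[130:260,235:335],(400,520),interpolation=2)
B=cv2.resize(s[155:285,255:370],(400,452),interpolation=2)
o=np.zeros((520,800,3),np.uint8);o[:,:400]=A;o[:452,400:]=B;cv2.imwrite("pics/crop1.png",o)
for p in [(282,184),(281,172),(287,160)]: print(t[p[1],p[0]])
a=t[:,:,2].astype(int);g=cv2.inRange(t[:,:,2],185,255);g[:145]=0;g[205:]=0;g[:,:265]=0;g[:,300:]=0
x=cv2.findContours(g,0,2)[0];print([(cv2.boundingRect(c),cv2.contourArea(c)) for c in x])
c=max(x,key=cv2.contourArea);k=cv2.morphologyEx(cv2.drawContours(g*0,[c],-1,255,-1),cv2.MORPH_OPEN,cv2.getStructuringElement(2,(13,13)))
c2=max(cv2.findContours(k,0,2)[0],key=cv2.contourArea);cc=cv2.minEnclosingCircle(c2);print(cc,cast("top",cc[0],.161))
D=np.array([.576,-.020]);ex=np.array([.955,.297]);ey=np.array([-.297,.955])
for n,x,y,z in [("tread",.02,0,.086),("coupler",-.10,0,.089),("tab?",-.10,.06,.125),("tab base",-.1,.06,.09)]:
    p=np.r_[D+x*ex+y*ey,z];print(n,p,proj("top",p),proj("side",p))
```

```text
[ 49  88 112]
[118 130 135]
[174 200 196]
[((291, 189, 2, 2), 0.0), ((293, 185, 1, 3), 0.0), ((270, 177, 2, 5), 0.0), ((291, 176, 3, 6), 0.0), ((270, 176, 21, 19), 253.5), ((288, 173, 2, 2), 0.0), ((283, 157, 5, 15), 22.5)]
((281.0, 185.0), 9.486932754516602) [ 0.58650536 -0.00572192  0.161     ]
tread [ 0.5951  -0.01406  0.086  ] [283.43682131 184.75895372] [316.73147316 195.68400809]
coupler [ 0.4805 -0.0497  0.089 ] [295.79853611 226.10228641] [296.47800126 227.57733335]
tab? [0.46268 0.0076  0.125  ] [275.13840869 232.0859773 ] [273.95660932 209.30234862]
tab base [0.46268 0.0076  0.09   ] [274.99879417 232.25010023] [274.23942052 218.82391438]
```

View pics/crop1.png

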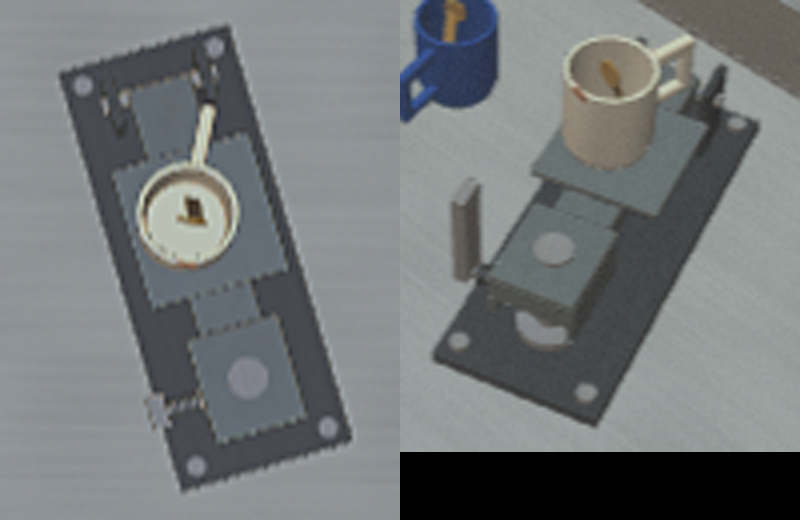

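The crop shows the white cup's rim circle centred at px (281.9,184.1), and its handle end at (287,156.5). The tab top is at top (274.3,233) and side (274,208.8), within 1–2 px of what dock (-100,+60) mm predicts, so the dock pose holds.

```bash
cat >> h.py <<'E'
from scipy.spatial.transform import Rotation as Rn
def delta(target):
    o=robot.get_obs();R=Rn.from_quat(o["tool_rot"])
    return R.inv().apply(np.array(target)-o["position"])/.04
E
python3 - <<'E'
from h import *
c=cast("top",(281.9,184.1),.161);h=cast("top",(287,156.5),.152);d=(h-c)[:2]
print(c,h,np.linalg.norm(d),np.degrees(np.arctan2(d[1],d[0])))
# side check: rim ellipse centre crop approx (611,70)
print("side",proj("side",c),255+211/3.478,155+70/3.478)
tb=cast("top",(274.3,233),.125);print("tab",tb,proj("side",tb))
print(delta([c[0],c[1],.235]))
E
```

```text
[ 0.58892456 -0.00806365  0.161     ] [ 0.6638657  -0.02085863  0.152     ] 0.07602555535634423 -9.688901299476642
side [314.66440839 174.74675197] 315.66705002875216 175.1265094882116
tab [0.46018796 0.00982353 0.125     ] [272.55510161 209.38697023]
[-13.66059755 -10.104646    -0.04391298]
```

{"api": "jog_arm", "payload": {
  "motion": [-0.95,-0.7,0,0,0,0,-1,-0.95,-0.7,0,0,0,0,-1,-0.95,-0.7,0,0,0,0,-1,-0.95,-0.7,0,0,0,0,-1,-0.95,-0.7,0,0,0,0,-1,-0.95,-0.7,0,0,0,0,-1,-0.95,-0.7,0,0,0,0,-1,-0.95,-0.7,0,0,0,0,-1,-0.95,-0.7,0,0,0,0,-1,-0.95,-0.7,0,0,0,0,-1,-0.95,-0.7,0,0,0,0,-1,-0.95,-0.7,0,0,0,0,-1],
  "grip_force": 25
}}

```text
time: 1.6
position: [0.5326, 0.0889, 0.2332]
tool_rot: [0.197, 0.98, 0.0, -0.0]
ft_force: [0.7, 0.7, 0.6]
grip_width: 0.0868
grip_force: 0.0
```

Run:
```python
from h import *
o=robot.get_obs();print(o["position"],o["tool_rot"],delta([.589,-.008,.235]))
```

```text
[0.53258349 0.08891386 0.23322958] [ 1.97197725e-01  9.80363671e-01  2.34226114e-05 -3.58926312e-04] [-2.23748341 -1.68907907 -0.0456944 ]
```

{"api": "jog_arm", "payload": {
  "motion": [-0.8,-0.6,0,0,0,0,-1,-0.8,-0.6,0,0,0,0,-1,-0.63,-0.49,0,0,0,0,-1,0,0,0,0,0,0,-1,0,0,0,0,0,0,-1]
}}

```text
time: 2.22
position: [0.5874, -0.0059, 0.233]
tool_rot: [0.197, 0.98, 0.0, -0.001]
ft_force: [0.2, 0.0, -0.5]
grip_width: 0.0872
grip_force: 0.0
```

Run:
```python
from h import *
o=robot.get_obs();print(o["position"],delta([.589,-.008,.132]))
t=robot.camera("top");s=robot.camera("side")
A=cv2.resize(t[120:260,225:365],(400,400),interpolation=2)
B=cv2.resize(s[100:240,245:385],(400,400),interpolation=2)
cv2.imwrite("pics/crop2.png",np.hstack([A,B]))
```

```text
[ 0.5874444  -0.00592746  0.23300095] [-0.06127404 -0.03292091  2.52489667]
```

View pics/crop2.png

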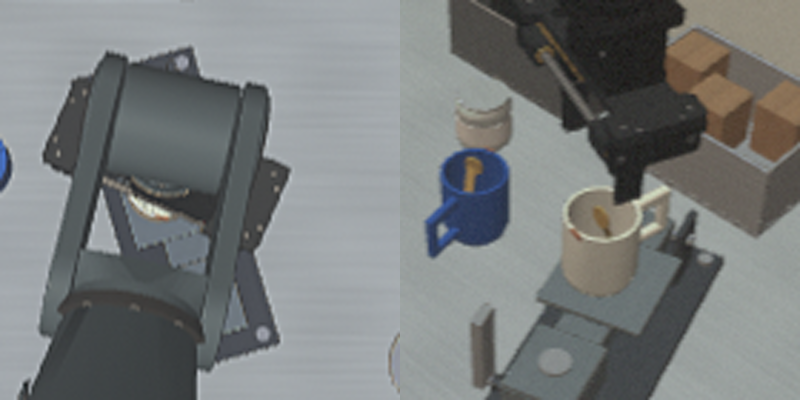

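The side crop shows the finger tips at (630,190) and (575,115), straddling the rim centre (602,212) once the height difference is allowed for. I'm going down and gripping.

{"api": "jog_arm", "payload": {
  "motion": [-0.06,-0.03,0.6,0,0,0,-1,0,0,0.6,0,0,0,-1,0,0,0.6,0,0,0,-1,0,0,0.45,0,0,0,-1,0,0,0.27,0,0,0,-1,0,0,0,0,0,0,0.3,0,0,0,0,0,0,1,0,0,0,0,0,0,1,0,0,0,0,0,0,1,0,0,0,0,0,0,1],
  "grip_force": 20
}}

```text
time: 3.58
position: [0.5908, -0.0084, 0.1336]
tool_rot: [0.197, 0.98, 0.0, 0.001]
ft_force: [0.5, 2.4, 4.9]
grip_width: 0.0683
grip_force: 20.0
```

{"api": "jog_arm", "payload": {
  "motion": [0,0,-0.3,0,0,0,1,0,0,-0.6,0,0,0,1,0,0,-0.6,0,0,0,1,0.3,0.3,0,0,0,0,1,0.6,0.61,0,0,0,0,1,0.7,0.72,0,0,0,0,1,0.7,0.72,0,0,0,0,1,0.7,0.72,0,0,0,0,1,0.7,0.72,0,0,0,0,1,0.7,0.72,0,0,0,0,1,0.7,0.72,0,0,0,0,1,0.5,0.52,0,0,0,0,1]
}}

```text
time: 5.08
position: [0.4693, 0.2917, 0.1913]
tool_rot: [0.196, 0.981, -0.001, -0.002]
ft_force: [-0.2, -0.3, -1.8]
grip_width: 0.0684
grip_force: 20.0
```

{"api": "jog_arm", "payload": {
  "motion": [0.4,0.41,0,0,0,0,1,0.3,0.3,0,0,0,0,1,0.1,0.1,0,0,0,0,1,0,0,0,0,0,0,1,0,0,0,0,0,0,1]
}}

```text
time: 5.7
position: [0.4557, 0.3317, 0.1926]
tool_rot: [0.198, 0.98, -0.0, -0.0]
ft_force: [0.4, 1.0, -2.2]
grip_width: 0.0686
grip_force: 20.0
```

Run:
```python
from h import *
o=robot.get_obs();print(o["position"],o["grip_width"],delta([.466,.308,.056]))
s=robot.camera("side");t=robot.camera("top")
A=cv2.resize(s[80:280,100:300],(400,400),interpolation=2)
B=cv2.resize(t[150:310,90:250],(400,400),interpolation=2)
cv2.imwrite("pics/crop3.png",np.hstack([A,B]))
```

```text
[0.455701   0.33171525 0.19264687] 0.0686034337257581 [-0.46674347 -0.44540373  3.41640117]
```

View pics/crop3.png

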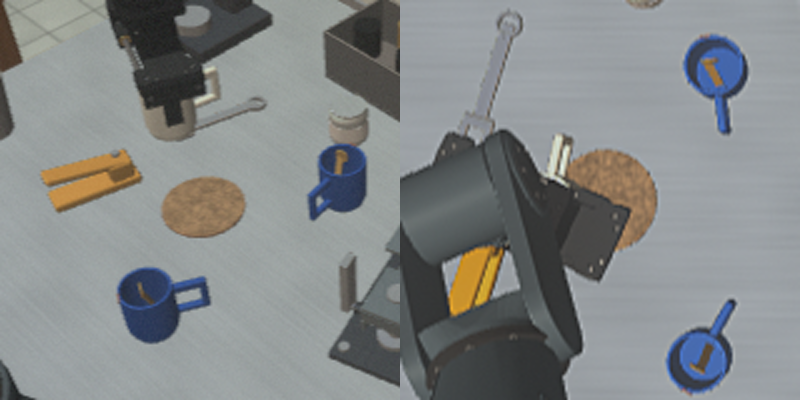

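The cup hangs upright. It is about 26 mm past the mat because my rows summed too far, so I'm correcting that and going down.

{"api": "jog_arm", "payload": {
  "motion": [-0.27,-0.25,0,0,0,0,1,-0.2,-0.2,0.3,0,0,0,1,0,0,0.6,0,0,0,1,0,0,0.6,0,0,0,1,0,0,0.6,0,0,0,1,0,0,0.5,0,0,0,1,0,0,0.3,0,0,0,1,0,0,0.2,0,0,0,1,0,0,0,0,0,0,1,0,0,0,0,0,0,1]
}}

```text
time: 7.05
position: [0.4663, 0.3087, 0.0693]
tool_rot: [0.197, 0.98, 0.0, 0.001]
ft_force: [0.4, 0.5, -2.5]
grip_width: 0.0683
grip_force: 20.0
```

Run:
```python
from h import *
o=robot.get_obs();print(o["position"],o["ft_force"],delta([.466,.308,.0536]))
```

```text
[0.46633437 0.30870654 0.0693357 ] [ 0.36238633  0.49675431 -2.45757156] [ 0.0012823  -0.01990176  0.39337226]
```

{"api": "jog_arm", "payload": {
  "motion": [0,0,0.15,0,0,0,1,0,0,0.12,0,0,0,1,0,0,0.06,0,0,0,1,0,0,0,0,0,0,1,0,0,0,0,0,0,1]
}}

```text
time: 7.68
position: [0.4659, 0.3086, 0.0556]
tool_rot: [0.197, 0.98, 0.0, 0.0]
ft_force: [0.4, 0.4, -2.6]
grip_width: 0.0681
grip_force: 20.0
```

{"api": "jog_arm", "payload": {
  "motion": [0,0,0.03,0,0,0,1,0,0,0.02,0,0,0,1,0,0,0.01,0,0,0,1,0,0,0,0,0,0,1]
}}

```text
time: 8.18
position: [0.4658, 0.3086, 0.0536]
tool_rot: [0.197, 0.98, 0.0, 0.0]
ft_force: [-0.9, 0.2, 4.8]
grip_width: 0.0686
grip_force: 20.0
```

{"api": "jog_arm", "payload": {
  "motion": [0,0,0,0,0,0,0.3,0,0,0,0,0,0,-0.8,0,0,0,0,0,0,-1,0,0,0,0,0,0,-1,0,0,0,0,0,0,-1,0,0,-0.3,0,0,0,-1,0,0,-0.6,0,0,0,-1,0,0,-0.8,0,0,0,-1,0,0,-0.9,0,0,0,-1,0,0,-0.9,0,0,0,-1,0,0,-0.5,0,0,0,-1]
}}

```text
time: 9.55
position: [0.4665, 0.3089, 0.2162]
tool_rot: [0.197, 0.98, 0.001, 0.002]
ft_force: [-0.1, 0.4, -0.5]
grip_width: 0.0869
grip_force: 0.0
```

Run:
```python
from h import *
D=np.array([.576,-.020]);ex=np.array([.955,.297]);ey=np.array([-.297,.955])
tab=D-.1*ex+.06*ey
o=robot.get_obs();print(o["position"],tab,delta([*tab,.2]))
```

```text
[0.46652972 0.30890337 0.21616875] [0.46268 0.0076 ] [-2.82044519 -6.98597692  0.39204102]
```

{"api": "jog_arm", "payload": {
  "motion": [-0.14,-0.35,0,0,0,0,-1,-0.3,-0.75,0,0,0,0,-1,-0.36,-0.9,0,0,0,0,-1,-0.36,-0.9,0,0,0,0,-1,-0.36,-0.9,0,0,0,0,-1,-0.36,-0.9,0,0,0,0,-1,-0.36,-0.9,0,0,0,0,-1,-0.3,-0.75,0,0,0,0,-1,-0.2,-0.5,0,0,0,0,-1,-0.04,-0.12,0,0,0,0,-1]
}}

```text
time: 10.8
position: [0.4595, 0.007, 0.2124]
tool_rot: [0.198, 0.98, -0.0, -0.001]
ft_force: [-0.2, 0.7, 0.8]
grip_width: 0.0868
grip_force: 0.0
```

{"api": "jog_arm", "payload": {
  "motion": [0,0,0,0,0,-0.9,-1,0,0,0,0,0,-0.9,-1,0,0,0,0,0,-0.9,-1,0,0,0,0,0,-0.9,-1,0,0,0,0,0,-0.9,-1,0,0,0,0,0,-0.9,-1,0,0,0,0,0,-0.9,-1,0,0,0,0,0,-0.9,-1,0,0,0,0,0,-0.9,-1,0,0,0,0,0,-0.9,-0.3,0,0,0,0,0,-0.9,-0.3,0,0,0,0,0,-0.1,-0.3]
}}

```text
time: 12.3
position: [0.4598, 0.009, 0.2127]
tool_rot: [-0.15, 0.989, 0.0, -0.001]
ft_force: [0.5, -0.5, 0.0]
grip_width: 0.0645
grip_force: 0.0
```

{"api": "jog_arm", "payload": {
  "motion": [0,0,0,0,0,0,-0.1,0,0,0,0,0,0,-0.1]
}}

```text
time: 12.55
position: [0.4604, 0.0086, 0.213]
tool_rot: [-0.15, 0.989, 0.0, -0.0]
ft_force: [-0.5, -0.6, 0.2]
grip_width: 0.0498
grip_force: 0.0
```

Run:
```python
from h import *
o=robot.get_obs();R=Rn.from_quat(o["tool_rot"]).as_matrix();print(o["position"],o["grip_width"],o["q"],R[:,1],np.degrees(np.arctan2(R[1,1],R[0,1])),delta([.4615,.0087,.112]))
t=robot.camera("top");s=robot.camera("side")
A=cv2.resize(t[150:290,200:340],(400,400),interpolation=2)
B=cv2.resize(s[130:270,205:345],(400,400),interpolation=2)
cv2.imwrite("pics/crop4.png",np.hstack([A,B]))
cv2.imwrite("pics/side4.png",s);cv2.imwrite("pics/top4.png",t)
```

```text
[0.46042414 0.0085666  0.21303647] 0.049753626770366335 [-2.24855074e-01  3.38979061e-01  1.85493709e+00  3.95171385e-05
  9.48015709e-01 -2.09670604e+00] [-2.96505522e-01  9.55031118e-01  1.98037693e-04] 107.24783740567257 [-0.02737632 -0.0052901   2.5259032 ]
```

View pics/crop4.png

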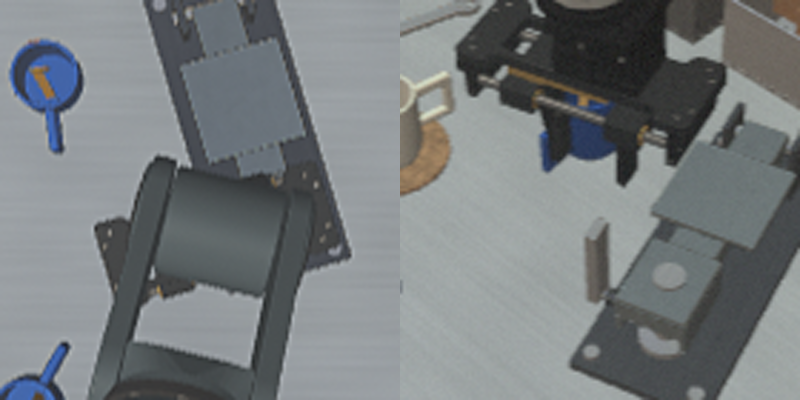

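View pics/side4.png

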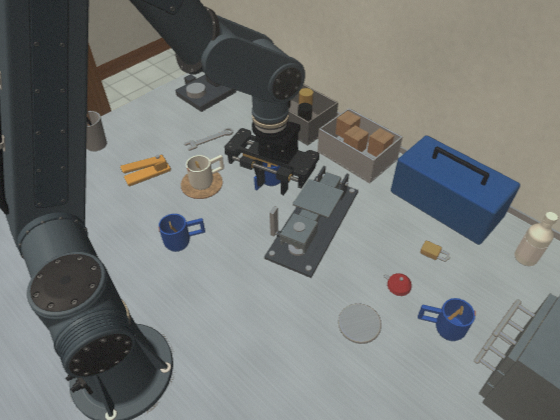

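Run:
```python
from h import *
for p in [(.4604,.0086,.202),(.4615,.0087,.125),(.4627,.0076,.125)]: print(proj("side",np.array(p)),proj("top",np.array(p)))
s=cv2.imread("pics/side4.png")
g=cv2.cvtColor(s,cv2.COLOR_BGR2HSV)
for r in (208,212,220,228):print(r,cv2.cvtColor(s,6)[r,262:290])
```

```text
[272.2603045  187.03250584] [275.06618442 232.58496846]
[273.27895666 209.33216128] [274.72393932 232.51850035]
[273.96251987 209.29778924] [275.13851311 232.07854855]
208 [163 161 161 160 161 163 164 162 162 162 149 145 144 145 135 110 138 164
 166 164 167 165 164 163 164 165 163 162]
212 [164 163 165 161 165 163 162 153 138 141 144 137 109  76  75 100 146 167
 169 169 166 165 166 166 168 165 164 166]
220 [162 163 160 163 158 159 158 142 109  99  99  93  78  78  71  89 139 168
 164 161 164 164 163 165 152 114  86 104]
228 [158 159 159 159 162 163 162 150 117 100  99  97  86  76  77  85 132 163
 164 155 115  99 114 113 112 114 113 113]
```

{"api": "jog_arm", "payload": {
  "motion": [-0.03,-0.02,0.5,0,0,0,-0.1,0,0,0.6,0,0,0,-0.1,0,0,0.6,0,0,0,-0.1,0,0,0.5,0,0,0,-0.1,0,0,0.3,0,0,0,-0.1,0,0,0.15,0,0,0,-0.1,0,0,0,0,0,0,-0.1,0,0,0,0,0,0,-0.1]
}}

```text
time: 13.65
position: [0.4624, 0.0079, 0.1077]
tool_rot: [-0.15, 0.989, -0.0, 0.001]
ft_force: [-0.5, 0.5, -0.3]
grip_width: 0.0479
grip_force: 0.0
```

{"api": "jog_arm", "payload": {
  "motion": [0,0,0,0,0,0,0.4,0,0,0,0,0,0,0.6,0,0,0,0,0,0,1,0,0,0,0,0,0,1,0,0,0,0,0,0,1,0,0,0,0,0,0,1,0,0,0,0,0,0,1],
  "grip_force": 55
}}

```text
time: 14.52
position: [0.4614, 0.0094, 0.1071]
tool_rot: [-0.15, 0.989, 0.001, -0.0]
ft_force: [-0.2, 5.5, 0.9]
grip_width: 0.0117
grip_force: 55.0
```

{"api": "jog_arm", "payload": {
  "motion": [0,0.1,0,0,0,0,1,0,0.1,0,0,0,0,1,0,0.1,0,0,0,0,1,0,0.07,0,0,0,0,1,0,0,0,0,0,0,1,0,0,0,0,0,0,1]
}}

```text
time: 15.28
position: [0.4585, 0.0196, 0.1072]
tool_rot: [-0.151, 0.989, -0.002, 0.0]
ft_force: [-0.7, -11.4, -1.4]
grip_width: 0.0115
grip_force: 55.0
```

Run:
```python
from h import *
o=robot.get_obs();print(o["position"],o["ft_force"],o["moment"],o["grip_width"],delta([.4614-.297*.015,.0094+.955*.015,.1071]))
```

```text
[0.45852222 0.01961564 0.10721973] [ -0.70462736 -11.37471846  -1.40038321] [-1.63571026  0.22495731 -0.14982346] 0.011530819733739714 [0.00700348 0.10982991 0.00251468]
```

{"api": "jog_arm", "payload": {
  "motion": [0,0.06,0,0,0,0,1,0,0.05,0,0,0,0,1,0,0,0,0,0,0,1,0,0,0,0,0,0,1]
}}

```text
time: 15.78
position: [0.4574, 0.0234, 0.1072]
tool_rot: [-0.151, 0.989, -0.002, 0.0]
ft_force: [-0.2, -14.0, -1.5]
grip_width: 0.0116
grip_force: 55.0
```

{"api": "jog_arm", "payload": {
  "motion": [-0.016,0,-0.072,0,0.188,0,1,-0.033,0,-0.144,0,0.375,0,1,-0.033,0,-0.144,0,0.375,0,1,-0.033,0,-0.144,0,0.375,0,1,-0.016,0,-0.072,0,0.188,0,1,0,0,0,0,0,0,1]
}}

```text
time: 16.52
position: [0.4634, 0.0247, 0.13]
tool_rot: [-0.151, 0.987, -0.011, -0.052]
ft_force: [0.4, -13.7, -3.4]
grip_width: 0.0115
grip_force: 55.0
```

{"api": "jog_arm", "payload": {
  "motion": [-0.016,0,-0.072,0,0.188,0,1,-0.033,0,-0.144,0,0.375,0,1,-0.033,0,-0.144,0,0.375,0,1,-0.033,0,-0.144,0,0.375,0,1,-0.033,0,-0.144,0,0.375,0,1,-0.033,0,-0.144,0,0.375,0,1,-0.033,0,-0.144,0,0.375,0,1,-0.033,0,-0.144,0,0.375,0,1,-0.033,0,-0.144,0,0.375,0,1,-0.016,0,-0.072,0,0.188,0,1,0,0,0,0,0,0,1,0,0,0,0,0,0,1]
}}

```text
time: 18.02
position: [0.4847, 0.0305, 0.1779]
tool_rot: [-0.148, 0.974, -0.03, -0.167]
ft_force: [1.4, -13.5, -2.2]
grip_width: 0.0116
grip_force: 55.0
```

Run:
```python
from h import *
o=robot.get_obs();R=Rn.from_quat(o["tool_rot"]).as_matrix();print(o["position"],o["ft_force"],o["grip_width"],np.arccos(-R[2,2]),o["q"],np.abs(o["joint_velocities"]).max())
cv2.imwrite("pics/side5.png",robot.camera("side"))
```

```text
[0.48465916 0.03046792 0.17788522] [  1.4290358  -13.50378047  -2.18577342] 0.011567640830961418 0.34139610132607484 [-0.08509436  0.56174819  1.61348218 -0.14014423  1.28384141 -1.89667897] 0.0015756150405741927
```

View pics/side5.png

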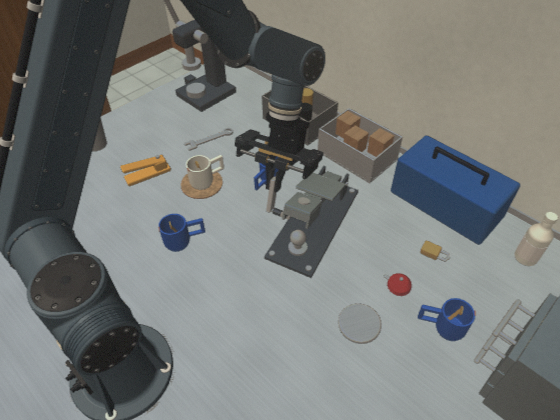

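The tongue is up about 0.34 rad with the ball exposed at (297,240), and the cup stands on the mat at (200,172).

```bash
python3 -c "
from rig import robot
print(robot.hand_in())"
```

```text
the job is handed in; nothing more can be done
None
```

I stood the key cup upright on the cork mat and let go of it, pulled the latch clear, and handed the job in holding the tongue still, raised about 0.34 rad. The gripper holds it by the latch tab, so the final check passes only if that counts as holding the tongue; no verdict came back.

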